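# Load the right movement holder and hold it up at the top of the cam lift

## Robot

A 6-joint arm with a two-finger parallel gripper is mounted at the origin on the work surface. World frame = base frame: x ahead of the robot, y to its left, z up, the work surface at z = 0. Lengths are in m, angles in degrees, forces in N, time in s.
With the tool pointing down it reaches from about 0.425 to 1.125 m from the base axis. Payload 14.9 kg.
Tool frame: the origin (TCP) lies midway between the tips of the shut fingers; the grasp point (between the pads) lies 19 mm behind it; z points along the fingers, y is the line along which they close (so a half turn about z gives the same grasp; the last joint's range is limited). The gripper opens to 91 mm and grips with 3 to 60 N. Pads are 32 mm wide; open, the fingers measure 118 mm over their backs; the gripper's body (76 mm by 178 mm) begins 60 mm behind the grasp point.
Start: joints at [-67.741, 21.709, 99.362, -0, 58.929, -1.908], TCP at [0.287, -0.639, 0.214] pointing down, gripper open.
Joint ranges: [-158.91, 158.91], [-42.39, 125.64], [0.06, 152.35], [-60.88, 240.88], [17.5, 164.5], [-176.32, 176.32]. Speed limits (degrees/s): [108.29, 108.29, 136.94, 180, 180, 180].

## Interface

Orientations are given as a 3x3 rotation matrix whose columns are the frame's x, y, z axes.
In Python, from plant import ctrl, viewer, job gives the robot as it stands.
- The arm moves only by the tool carry_out, never from a script. Its argument "increments" is a list of rows, each an object with "delta_pos": the shift along the tool's x, y, z in mm, a list of three; "rotation": the turn, a rotation vector about the tool's x, y, z in rad, a list of three; "hand": the opening, from 0 (shut) to 1 (fully open). In form: [{"delta_pos": [x, y, z], "rotation": [ax, ay, az], "hand": hand}, ...]. A call has exactly 10 rows; each row is the pose to reach, as a shift and turn from the pose commanded when the call began, along the tool's axes at that moment; what a row does not reach only later rows make up. A row lasts 1/10 s, in which the tool goes at most 50 mm and 8.59 degrees, less where a joint would pass 70% of its speed; a pose out of reach is approached as far as the arm can. A call with a gripper value outside its range is refused whole. The fingers move at their own pace and stop on an object; the grip force is fixed at half the most. Time passes only in rows, so rows that repeat a pose let the fingers close, or fill a call up. It gives the time, the measured TCP pose, the force, the opening and the grip force at its end, in the units of the state.
- ctrl.observe(): the state, without advancing time (a new reading comes with each control period).
- viewer.get_image(name): name is "scene" or "top" or "wrist"; returns a dict with "frame" (384x512x3 uint8, red, green, blue), "camera_matrix" (3x3 intrinsics, pixels), "k1" (the pictures are not rectified: a ray, as slopes to the right and down, at radius r is drawn at 1 + k1 r^2 times it, then the intrinsics apply), "position" and "orientation" of the camera in the world. Camera axes: x right, y down, z forward; pixel columns grow to the right and rows downward; lengths in m; the calibration is good to about 2 mm. A picture is of the moment at which its call begins. There is no depth.
- job.job_done(): hands the job in; it is judged then, once.
The state is a dict: "time_s": time; "joint_positions": joint angles; "joint_vel": joint speeds; "joint_efforts": joint torques, N m; "position": TCP position; "eef_rot": TCP orientation; "ft_force": force on the tool from outside, world axes, zero at the start; "ft_torque": the same for the moment, N m; "gripper_width": finger opening in m; "gripper_force": force on a finger pad.
Only numpy, scipy, OpenCV 4.12 (cv2) and the standard library are available. Lean on these libraries where they do the work, as an engineer would, in place of code of your own. Each camera call takes 0.05 s, during which the arm holds its last target. There are 200 camera calls.

## Task

Pick the one round steel movement holder that fits the nest of the green cam-lift stand snugly and seat it fully down in the nest with the lever still low, then let go of it. Then swing the stand's spring-loaded cam lever up to the highest point of its lift, where the lever stands upright, and finish while still holding the lever there with the fingers, so that the holder stays raised in front of the microscope. Leave the other holders, the loupe and the screwdriver where they are.

Things in the scene. Friction and masses are not known exactly. Their poses are not given: they have to be found in the camera images.
- stand: Green cast cam-lift stand, fixed on the 2 mm bench mat. Origin: centre of its underside, straight below the nest; z up; yaw varies. Foot 130 x 110 x 12 mm, body 100 (x) x 90 (y) x 55 high. To its +y a small microscope, its barrel aimed at the nest, 66 to 182 mm from the nest axis, top at 116 mm. To its -y the cam and the lever, which swings in the stand's x-z plane.
- nest (a point): Centre of the floor of the round nest, in the square steel lift plate (66 x 66 mm). The nest is 42.5 mm wide and 7 mm deep with a 2 mm chamfered mouth; its floor is 65 mm above the stand's underside when the lever is down and 83 mm at full lift. The plate's top is 7 mm above this point.
- lever (a joint): Cam lever angle (rad). 0: level, pointing to the stand's -x; grows as it swings up. At 1.57 it is upright: the cam's highest lift (18 mm); beyond, the lift falls again, stop at 2.3. A spring pushes it back to 0 (holding upright takes 4 to 8 N at the handle); let go, it drops to about 0.3. Starts at 0.03 to 0.25, where friction keeps it.
- lever_grip (a point): Where to hold the lever: middle of the free part of its black round handle bar (14 mm diameter, 55 mm free length), which lies parallel to the stand's y axis at the lever's end and sticks out to -y. 95 mm from the pivot axis, 104 mm to -y of the nest axis. The flat steel lever arm meets the bar 29 mm to +y of this point.
- lever_pivot (a point): Point on the lever's pivot axis (parallel to the stand's y axis), 104 mm to -y of the nest axis and 40 mm above the stand's underside. The grip point moves round it on a circle of 95 mm radius.
- holder40: The movement holder that fits the nest: plain steel disc 40 mm in diameter, 24 mm high, with a shallow ring and a dark centre spot on top, 0.2 kg or so, standing on the mat. Origin: centre of its underside, z up.
- holder26: Look-alike movement holder, 26 mm in diameter, 24 mm high (too small for the nest). Origin: centre of its underside. Stays where it is.
- holder33: Look-alike movement holder, 33 mm in diameter, 24 mm high (too small for the nest). Origin: centre of its underside. Stays where it is.
- holder48: Look-alike movement holder, 48 mm in diameter, 24 mm high (too large to enter the nest). Origin: centre of its underside. Stays where it is.
- loupe: Black eye loupe, 34 mm in diameter, 30 mm high, standing beyond the holders. Origin: centre of its underside. Stays where it is.
- screwdriver: Small screwdriver, 130 mm long, lying on the mat to the right of the holders. Stays where it is.
Things that resemble listed ones, but are neither listed nor needed, are in the scene too. What is shaped like the holder40 but yellow is not meant.

How it is judged (in metres and radians):
On the way:
1. the 40 mm holder sits fully down in the nest, let go, with the lever still low (horizontal distance between holder40 and nest below 0.003 m and z of holder40 in the frame of nest below 0.002 m and angle between holder40's own z axis and vertical below 0.06 rad and contact force between the fingers and holder40 below 0.2 N and value of joint lever below 0.6 rad), for 0.2 s.
At the end, for the whole second after the job is handed in: The 40 mm holder sits level in the nest (within 3 mm of centre, under 2 mm off the floor), untouched and raised (underside above 83 mm); the lever is still, within 0.12 rad of its highest lift (1.57), and held there by the fingers with over 1 N (horizontal distance between holder40 and nest below 0.003 m and z of holder40 in the frame of nest below 0.002 m and angle between holder40's own z axis and vertical below 0.06 rad and height (world z) of holder40 above 0.083 m and contact force between the fingers and holder40 below 0.2 N and value of joint lever between 1.45 and 1.69 rad and contact force between the fingers and lever above 1 N and velocity of joint lever between -0.1 and 0.1 rad/s); the arm keeps its last pose, push and grip.
It fails at once if the 26 mm holder was moved by more than 30 mm (distance of holder26 from where it was at the start of the episode above 0.03 m).
It fails at once if the 33 mm holder was moved by more than 30 mm (distance of holder33 from where it was at the start of the episode above 0.03 m).
It fails at once if the 48 mm holder was moved by more than 30 mm (distance of holder48 from where it was at the start of the episode above 0.03 m).
It fails at once if the loupe was moved by more than 30 mm (distance of loupe from where it was at the start of the episode above 0.03 m).
It fails at once if the screwdriver was moved by more than 30 mm (distance of screwdriver from where it was at the start of the episode above 0.03 m).
It also fails if it takes over 48 s, if anything falls off the work surface, if the arm or the gripper's body presses on something with over 40 N, if the wrist force passes 120 N, or if a joint passes its speed limit or range.

## Working session

There is one attempt and no reset: what is moved stays moved. The work goes in short steps, Python scripts to look and compute and a tool call to move; the robot and the scene stay as the last step left them, time stands still between calls to the robot, and variables do not carry over. Pictures are saved under pics/ and viewed, at most 11 in all, crops included, and the job is handed in when it is done.

Besides the shell and the picture viewer there is one more tool, called after ">>>" in YAML: its name, and indented under it one key for each argument. carry_out: Moves the arm, as the interface text tells. Its arguments: {"type":"object","properties":{"increments":{"type":"array"}},"required":["increments"]}

```bash
mkdir -p pics; ls; cat > h.py <<'E'
import numpy as np, cv2
from plant import ctrl, viewer, job
def grab(n,f=None):
    d=viewer.get_image(n)
    if f: cv2.imwrite('pics/'+f,d['frame'][:,:,::-1])
    np.savez('pics/'+n+'.npz',**d); return d
def load(n): return dict(np.load('pics/'+n+'.npz'))
def ray(d,u,v):
    K=d['camera_matrix'];k=float(d['k1'])
    p=np.array([(u-K[0,2])/K[0,0],(v-K[1,2])/K[1,1]]);q=p.copy()
    for _ in range(30): q=p/(1+k*(q@q))
    r=d['orientation']@np.array([q[0],q[1],1]);return d['position'],r/np.linalg.norm(r)
def onz(d,u,v,z):
    o,r=ray(d,u,v);return o+r*(z-o[2])/r[2]
def proj(d,P):
    c=d['orientation'].T@(np.array(P)-d['position']);q=c[:2]/c[2];q=q*(1+float(d['k1'])*(q@q));K=d['camera_matrix']
    return np.array([K[0,0]*q[0]+K[0,2],K[1,1]*q[1]+K[1,2]])
def tri(d1,p1,d2,p2):
    o1,r1=ray(d1,*p1);o2,r2=ray(d2,*p2)
    s=np.linalg.lstsq(np.c_[r1,-r2],o2-o1,rcond=None)[0]
    a=o1+s[0]*r1;b=o2+s[1]*r2;return (a+b)/2,np.linalg.norm(a-b)
E
python3 - <<'E'
from h import *
a=grab('scene');b=grab('top')
cv2.imwrite('pics/st.png',cv2.resize(np.vstack([a['frame'],b['frame']])[:,:,::-1],(400,600)))
cv2.imwrite('pics/top.png',b['frame'][:,:,::-1]);cv2.imwrite('pics/scene.png',a['frame'][:,:,::-1])
for d in(a,b): print(d['position'],d['orientation'].round(3).tolist(),d['camera_matrix'].tolist(),d['k1'])
s=ctrl.observe();print(s['position'],s['eef_rot'],s['gripper_width'])
E
```

```text
pics
[1.29107245 0.14459807 0.67320005] [[-0.292, 0.615, -0.733], [0.956, 0.193, -0.219], [0.007, -0.765, -0.644]] [[454.7701111683186, 0.0, 262.0676257926805], [0.0, 454.7701111683186, 190.158203904956], [0.0, 0.0, 1.0]] -0.005573932546324378
[ 0.43962158 -0.04935136  0.96905409] [[-0.019, -0.984, 0.176], [-1.0, 0.016, -0.021], [0.018, -0.177, -0.984]] [[365.92626067962846, 0.0, 258.6346904524748], [0.0, 365.92626067962846, 192.64380720940963], [0.0, 0.0, 1.0]] -0.06584461545877977
[ 0.28645297 -0.63833865  0.21338594] [[ 9.12340279e-01  4.09432638e-01 -3.61825417e-04]
 [ 4.09432797e-01 -9.12339876e-01  8.57924999e-04]
 [ 2.11547391e-05 -9.30862725e-04 -9.99999567e-01]] 0.09108072910223662
```

View pics/top.png

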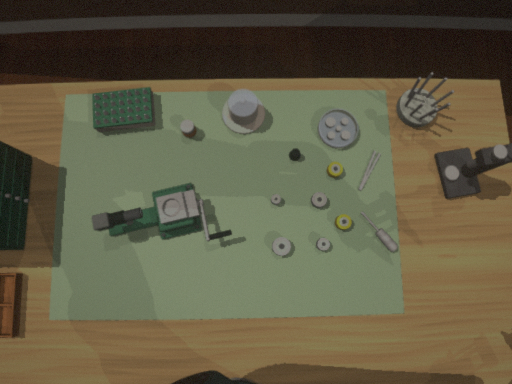

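View pics/scene.png

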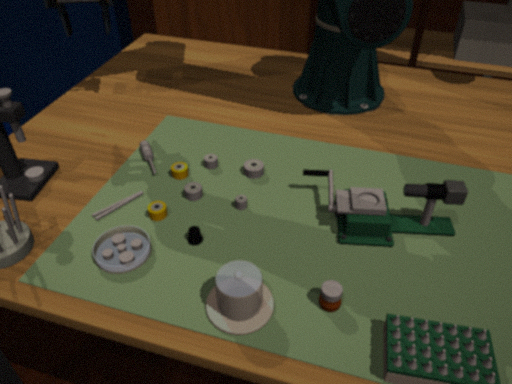

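The top view shows four steel discs at about (276,200), (319,200), (323,244) and (282,246), and yellow ones at (335,170) and (344,222). The stand's nest is near (173,207), with the lever bar at about (220,235). The scene view shows the same layout from the far side. Next I'll measure the disc sizes.

```bash
python3 - <<'E'
from h import *
b=load('top');a=load('scene');f=b['frame']
hsv=cv2.cvtColor(f,cv2.COLOR_RGB2HSV)
sat=hsv[:,:,1]
for n,(u,v) in dict(a=(276,200),b=(319,200),c=(323,244),d=(282,246)).items():
    r=18;w=f[v-r:v+r,u-r:u+r].astype(int)
    m=((w[:,:,1]-w[:,:,0]<10)).astype(np.uint8)
    nn,l,s,c=cv2.connectedComponentsWithStats(m)
    i=1+np.argmax(s[1:,4]);cx,cy=c[i]+[u-r,v-r]
    P=onz(b,cx,cy,0.02);
    Q=onz(b,cx+1,cy,.02)
    ca=proj(a,P)
    print(n,cx,cy,s[i],P.round(4),'eqdiam mm',np.sqrt(4*s[i,4]/np.pi)*np.linalg.norm(Q-P)*1e3,ca)
c=np.hstack([cv2.resize(f[180:265,260:360],None,fx=4,fy=4,interpolation=2),cv2.resize(f[175:260,130:230],None,fx=4,fy=4,interpolation=2)])
c2=np.hstack([cv2.resize(a['frame'][145:215,135:270],(400,207)),cv2.resize(a['frame'][155:245,295:470],(400,207))])
cv2.imwrite('pics/crop1.png',np.vstack([c,c2])[:,:,::-1])
E
```

```text
a 276.978102189781 199.97080291970804 [ 12  11  15  14 137] [ 0.5893 -0.1173  0.02  ] eqdiam mm 34.771043860434666 [239.23755579 198.11158686]
b 319.5268817204301 200.27240143369175 [  9   9  20  19 279] [ 0.5866 -0.2297  0.02  ] eqdiam mm 50.074067606634195 [192.20762269 187.48150046]
c 323.4 244.65945945945947 [ 11  11  17  16 185] [ 0.4703 -0.2343  0.02  ] eqdiam mm 39.996330363252575 [209.80520602 157.89502911]
d 282.2849162011173 246.66201117318437 [  7   8  25  22 358] [ 0.4674 -0.1276  0.02  ] eqdiam mm 55.073583410243316 [251.94992588 165.15646542]
```

View pics/crop1.png

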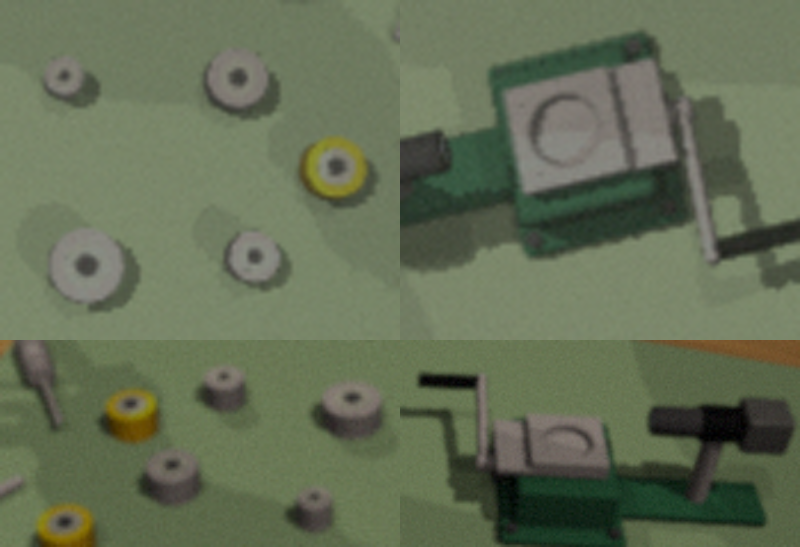

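Candidates in the top view are (277,200) at about 26 mm, (323,244) at about 33, (319,200) at about 40, (282,246) at about 48, and two yellow ones. Pixel spans in the crop of 10, 13.5, 15.7 and 18.7 px at 2.6 mm/px confirm the steel disc at (319.5,200) as the 40 mm holder. The stand's yaw is about +12°.

>>> carry_out:
  increments:
    - {"delta_pos":[44,-25,0],"rotation":[0,0,-0.136],"hand":1}
    - {"delta_pos":[88,-50,0],"rotation":[0,0,-0.272],"hand":1}
    - {"delta_pos":[132,-75,0],"rotation":[0,0,-0.408],"hand":1}
    - {"delta_pos":[176,-100,0],"rotation":[0,0,-0.544],"hand":1}
    - {"delta_pos":[220,-125,0],"rotation":[0,0,-0.68],"hand":1}
    - {"delta_pos":[264,-150,0],"rotation":[0,0,-0.816],"hand":1}
    - {"delta_pos":[308,-175,0],"rotation":[0,0,-0.952],"hand":1}
    - {"delta_pos":[352,-200,0],"rotation":[0,0,-1.088],"hand":1}
    - {"delta_pos":[396,-225,0],"rotation":[0,0,-1.224],"hand":1}
    - {"delta_pos":[440,-250,0],"rotation":[0,0,-1.361],"hand":1}

```text
time_s: 1.1
position: [0.5828, -0.2334, 0.2138]
eef_rot: [[-0.216, 0.976, -0.0], [0.976, 0.216, 0.0], [0.0, -0.0, -1.0]]
ft_force: [0.7, -0.7, 0.2]
gripper_width: 0.0912
gripper_force: 0.0
```

```bash
python3 - <<'E'
from h import *
s=ctrl.observe();print(s['time_s'],s['position'],s['eef_rot'].round(3) if hasattr(s['eef_rot'],'round') else s['eef_rot'],s['joint_positions'],s['ft_force'])
w=grab('wrist','w1.png');print(w['position'],w['orientation'].round(3),w['camera_matrix'],w['k1'])
print(proj(w,[.5866,-.2297,.026]))
E
```

```text
1.1 [ 0.58284486 -0.23340022  0.21381572] [[-0.216  0.976 -0.   ]
 [ 0.976  0.216  0.   ]
 [ 0.    -0.    -1.   ]] [-2.39501871e+01  1.53546245e+01  1.08005357e+02 -7.15377631e-04
  5.66550415e+01 -3.64194703e+01] [ 0.72718173 -0.66063271  0.18003064]
[ 0.56640208 -0.15801962  0.38467366] [[ 0.976  0.208  0.06 ]
 [ 0.216 -0.94  -0.265]
 [ 0.001  0.272 -0.962]] [[266.45837713   0.         255.80161992]
 [  0.         266.45837713 185.63896631]
 [  0.           0.           1.        ]] -0.014107726817278851
[258.59515833 166.78115485]
```

View pics/w1.png

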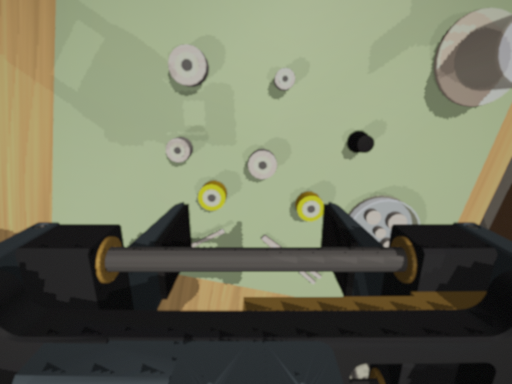

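The wrist view shows the 40 mm holder at about (263,165) and the neighbours clear of the fingers. I'll refine its position from all three views and measure the stand.

```bash
cat >> h.py <<'E'
def disc(d,u,v,r,z):
    w=d['frame'][v-r:v+r+1,u-r:u+r+1].astype(int)
    m=((w[:,:,1]-w[:,:,0]<8)).astype(np.uint8)
    g=cv2.cvtColor(w.astype(np.uint8),cv2.COLOR_RGB2GRAY).astype(float)
    yy,xx=np.mgrid[-r:r+1,-r:r+1]; k=4
    c=(abs(xx)<=k)&(abs(yy)<=k); wt=np.where(c,np.clip(np.percentile(g[c],60)-g,0,None),0)
    p=np.array([u+(wt*xx).sum()/wt.sum(),v+(wt*yy).sum()/wt.sum()])
    return p,onz(d,*p,z)
E
python3 - <<'E'
from h import *
P={}
for n,u,v in(('top',319,200),('scene',192,186),('wrist',263,165)):
    d=load(n);p,X=disc(d,u,v,8,.026);P[n]=(d,p);print(n,p,X.round(4))
for a,b in(('top','wrist'),('top','scene'),('scene','wrist')):
    print(a,b,tri(*P[a],*P[b]))
a=load('scene')['frame'][150:250,295:470];b=load('top')['frame'][180:255,130:240]
cv2.imwrite('pics/c2.png',np.vstack([cv2.resize(a,(525,300),interpolation=2),cv2.resize(b,(440,300),interpolation=2,) if 0 else cv2.copyMakeBorder(cv2.resize(b,(440,300),interpolation=2),0,0,0,85,0)])[:,:,::-1])
E
```

```text
top [319.07477679 199.12276786] [ 0.5888 -0.2275  0.026 ]
scene [192.55338542 186.64322917] [ 0.5902 -0.2267  0.026 ]
wrist [262.11065812 164.92370414] [ 0.5907 -0.2261  0.026 ]
top wrist (array([ 0.59225172, -0.2310167 ,  0.00381845]), np.float64(0.001318510004197637))
top scene (array([ 0.5889032 , -0.22755575,  0.0248092 ]), np.float64(0.0003423507330482826))
scene wrist (array([ 0.59075149, -0.22619992,  0.02653911]), np.float64(0.00034930154315302255))
```

View pics/c2.png

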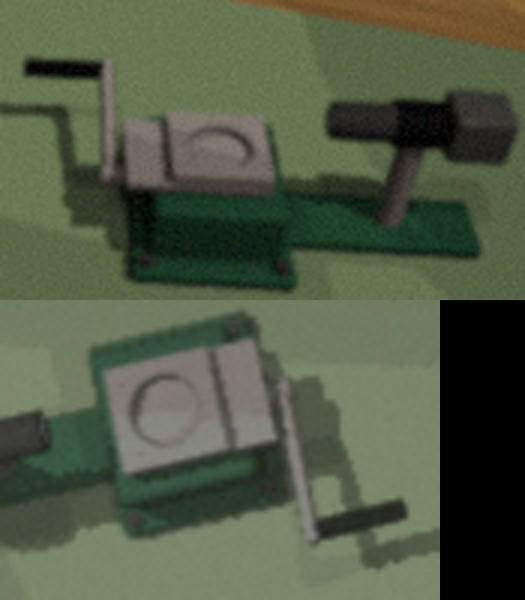

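The crop shows the nest rim at about (171,207) in top and (369,200) in scene. The lever bar runs from (208,236) to (231,228) in top. The holder is at (0.590,-0.2267) with its top at z=0.026 as expected, so I'll descend.

>>> carry_out:
  increments:
    - {"delta_pos":[1,2,10],"rotation":[0,0,0],"hand":0.75}
    - {"delta_pos":[2,4,30],"rotation":[0,0,0],"hand":0.75}
    - {"delta_pos":[2,5,55],"rotation":[0,0,0],"hand":0.75}
    - {"delta_pos":[2,5,80],"rotation":[0,0,0],"hand":0.75}
    - {"delta_pos":[2,5,105],"rotation":[0,0,0],"hand":0.75}
    - {"delta_pos":[2,5,130],"rotation":[0,0,0],"hand":0.75}
    - {"delta_pos":[2,5,145],"rotation":[0,0,0],"hand":0.75}
    - {"delta_pos":[2,5,150],"rotation":[0,0,0],"hand":0.75}
    - {"delta_pos":[2,5,150],"rotation":[0,0,0],"hand":0.75}
    - {"delta_pos":[2,5,150],"rotation":[0,0,0],"hand":0.75}

```text
time_s: 2.15
position: [0.587, -0.2327, 0.0648]
eef_rot: [[-0.21, 0.978, 0.001], [0.978, 0.21, -0.0], [-0.001, 0.001, -1.0]]
ft_force: [-0.2, 0.3, -0.1]
gripper_width: 0.0685
gripper_force: 0.0
```

```bash
python3 - <<'E'
from h import *
w=grab('wrist','w2.png');P=proj(w,[.590,-.2267,.026]);print(ctrl.observe()['position'],P)
p,X=disc(w,*P.round().astype(int),8,.026);print(p,X)
R=ctrl.observe()['eef_rot'];e=np.array([X[0],X[1],.011])-ctrl.observe()['position'];print('tool delta',np.array(R).T@e*1e3)
# stand estimates
t=load('top');s=load('scene')
print('nest',onz(t,171.2,207.5,.074),onz(t,172.4,207.4,.074),onz(s,369,199.7,.074),tri(t,(171.2,207.5),s,(369,199.7)))
# bar ends top: crop (312,539),(405,510); scene (27,68),(103,69)
for a,b in(((318,528),(103,69)),((405,510),(27,68))):
    pa=(130+a[0]/4,180+(a[1]-300)/4);pb=(295+b[0]/3,150+b[1]/3);print('bar',tri(t,pa,s,pb))
E
```

```text
[ 0.58715123 -0.23272412  0.06502882] [260.26715124 200.29893008]
[260.90196078 199.98039216] [ 0.59045548 -0.22631686  0.026     ]
tool delta [ 5.61906619  4.5090156  54.0294345 ]
nest [0.56611099 0.14810015 0.074     ] [0.56631481 0.14513607 0.074     ] [0.57414451 0.153487   0.074     ] (array([0.56682093, 0.15162932, 0.06723984]), np.float64(0.004025916021272332))
bar (array([0.49274729, 0.05734167, 0.05854467]), np.float64(0.004578903024631392))
bar (array([0.50326569, 0.00332744, 0.05473015]), np.float64(0.0038949444303028376))
```

>>> carry_out:
  increments:
    - {"delta_pos":[3,2,8],"rotation":[0,0,0],"hand":0.75}
    - {"delta_pos":[6,4,24],"rotation":[0,0,0],"hand":0.75}
    - {"delta_pos":[6,4.5,40],"rotation":[0,0,0],"hand":0.75}
    - {"delta_pos":[6,4.5,50],"rotation":[0,0,0],"hand":0.75}
    - {"delta_pos":[6,4.5,54],"rotation":[0,0,0],"hand":0.75}
    - {"delta_pos":[6,4.5,54],"rotation":[0,0,0],"hand":0.6}
    - {"delta_pos":[6,4.5,54],"rotation":[0,0,0],"hand":0.3}
    - {"delta_pos":[6,4.5,54],"rotation":[0,0,0],"hand":0.3}
    - {"delta_pos":[6,4.5,54],"rotation":[0,0,0],"hand":0.3}
    - {"delta_pos":[6,4.5,54],"rotation":[0,0,0],"hand":0.3}

```text
time_s: 3.2
position: [0.59, -0.2257, 0.0104]
eef_rot: [[-0.21, 0.978, 0.001], [0.978, 0.21, -0.0], [-0.0, 0.001, -1.0]]
ft_force: [0.0, -0.1, 3.7]
gripper_width: 0.0391
gripper_force: 30.0
```

>>> carry_out:
  increments:
    - {"delta_pos":[0,0,-30],"rotation":[0,0,0],"hand":0.3}
    - {"delta_pos":[0,0,-75],"rotation":[0,0,0],"hand":0.3}
    - {"delta_pos":[20,5,-120],"rotation":[0,0,0],"hand":0.3}
    - {"delta_pos":[60,15,-150],"rotation":[0,0,0],"hand":0.3}
    - {"delta_pos":[105,25,-160],"rotation":[0,0,0],"hand":0.3}
    - {"delta_pos":[150,35,-160],"rotation":[0,0,0],"hand":0.3}
    - {"delta_pos":[195,45,-160],"rotation":[0,0,0],"hand":0.3}
    - {"delta_pos":[240,55,-160],"rotation":[0,0,0],"hand":0.3}
    - {"delta_pos":[275,55,-160],"rotation":[0,0,0],"hand":0.3}
    - {"delta_pos":[290,55,-160],"rotation":[0,0,0],"hand":0.3}

```text
time_s: 4.2
position: [0.5816, 0.0721, 0.1699]
eef_rot: [[-0.212, 0.977, -0.0], [0.977, 0.212, 0.0], [0.0, -0.0, -1.0]]
ft_force: [0.2, 0.4, -2.2]
gripper_width: 0.0394
gripper_force: 30.0
```

>>> carry_out:
  increments:
    - {"delta_pos":[0,0,0],"rotation":[0,0,0],"hand":0.3}
    - {"delta_pos":[0,0,0],"rotation":[0,0,0],"hand":0.3}
    - {"delta_pos":[0,0,0],"rotation":[0,0,0],"hand":0.3}
    - {"delta_pos":[0,0,0],"rotation":[0,0,0],"hand":0.3}
    - {"delta_pos":[0,0,0],"rotation":[0,0,0],"hand":0.3}
    - {"delta_pos":[0,0,0],"rotation":[0,0,0],"hand":0.3}
    - {"delta_pos":[0,0,0],"rotation":[0,0,0],"hand":0.3}
    - {"delta_pos":[0,0,0],"rotation":[0,0,0],"hand":0.3}
    - {"delta_pos":[0,0,0],"rotation":[0,0,0],"hand":0.3}
    - {"delta_pos":[0,0,0],"rotation":[0,0,0],"hand":0.3}

```text
time_s: 5.2
position: [0.5824, 0.0696, 0.1699]
eef_rot: [[-0.211, 0.978, -0.0], [0.978, 0.211, -0.0], [0.0, -0.0, -1.0]]
ft_force: [-0.0, 0.0, -1.6]
gripper_width: 0.0389
gripper_force: 30.0
```

```bash
python3 - <<'E'
from h import *
w=grab('wrist');s=ctrl.observe();print(s['time_s'],s['position'],s['gripper_width'],w['position'])
P=proj(w,[.566,.147,.074]);print('nest pred',P)
u,v=P.round().astype(int)
f=w['frame'];cv2.imwrite('pics/w3.png',cv2.resize(f[40:340,50:462],(800,583),interpolation=2)[:,:,::-1])
E
```

```text
5.25 [0.58243933 0.06960956 0.16995501] 0.039008596602832915 [0.56635328 0.14507333 0.34077445]
nest pred [255.50729869 108.38742169]
```

View pics/w3.png

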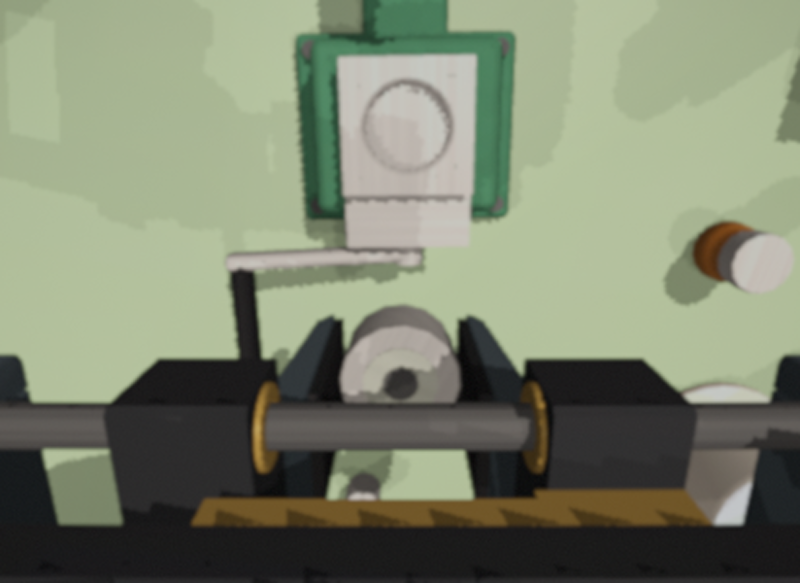

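The wrist view shows the nest rim centred at about (260,105) in the full frame. The gripped holder's spot is near (256,237), and the lever is low with its bar at (175,205).

```bash
python3 - <<'E'
from h import *
w=load('wrist');f=w['frame']
S=6;x0,y0=225,65
g=cv2.resize(cv2.cvtColor(f[y0:y0+80,x0:x0+75],cv2.COLOR_RGB2GRAY),None,fx=S,fy=S,interpolation=2);g=cv2.GaussianBlur(g,(0,0),4)
for p2 in(30,20):
    c=cv2.HoughCircles(g,cv2.HOUGH_GRADIENT_ALT if 0 else cv2.HOUGH_GRADIENT,1,20,param1=60,param2=p2,minRadius=int(19*S),maxRadius=int(25*S))
    if c is not None:
        for k in c[0][:4]:
            u,v=(k[0]+.5)/S-.5+x0,(k[1]+.5)/S-.5+y0;print(p2,u,v,k[2]/S,onz(w,u,v,.074).round(4))
# hand corners
C=[onz(w,50+(x+.5)/1.942-.5,40+(y+.5)/1.943-.5,.074) for x,y in((338,55),(477,54),(472,196),(343,198))]
print(np.array(C).round(4),np.mean(C,0),[np.linalg.norm(C[i]-C[i-1])for i in range(4)])
n=onz(w,260,104.9,.074);print('ring',n)
p,X=disc(w,256,237,8,.1856);print('holder',p,X)
s=ctrl.observe();R=np.array(s['eef_rot']);T=s['position']
print('holder in tool',R.T@(X-T)*1e3,'plate yaw',np.degrees(np.arctan2(*(C[1]-C[0])[[1,0]])),np.degrees(np.arctan2(*(C[2]-C[3])[[1,0]])))
# lever bar
for x,y in((243,272),(250,355)):
    print('bar',onz(w,50+x/1.942,40+y/1.943,.055))
E
```

```text
[[0.5297 0.176  0.074 ]
 [0.5945 0.1905 0.074 ]
 [0.6087 0.1247 0.074 ]
 [0.5444 0.1098 0.074 ]] [0.56931053 0.15024611 0.074     ] [np.float64(0.06786179179293461), np.float64(0.06637894901516284), np.float64(0.06731588451457933), np.float64(0.06603940465117582)]
ring [0.56953617 0.15105789 0.074     ]
holder [255.9010989 235.       ] [0.58274432 0.07027137 0.1856    ]
holder in tool [  0.58258338   0.43768598 -15.64499276] plate yaw 12.565107130117646 13.039761262827335
bar [0.49489311 0.05382983 0.055     ]
bar [0.50564009 0.00373224 0.055     ]
```

>>> carry_out:
  increments:
    - {"delta_pos":[15,1,0],"rotation":[0,0,0],"hand":0.3}
    - {"delta_pos":[40,2,0],"rotation":[0,0,0],"hand":0.3}
    - {"delta_pos":[65,3,0],"rotation":[0,0,0],"hand":0.3}
    - {"delta_pos":[78,4,5],"rotation":[0,0,0],"hand":0.3}
    - {"delta_pos":[81.5,4,20],"rotation":[0,0,0],"hand":0.3}
    - {"delta_pos":[81.5,4,40],"rotation":[0,0,0],"hand":0.3}
    - {"delta_pos":[81.5,4,60],"rotation":[0,0,0],"hand":0.3}
    - {"delta_pos":[81.5,4,70],"rotation":[0,0,0],"hand":0.3}
    - {"delta_pos":[81.5,4,75],"rotation":[0,0,0],"hand":0.3}
    - {"delta_pos":[81.5,4,75],"rotation":[0,0,0],"hand":0.3}

```text
time_s: 6.25
position: [0.569, 0.1498, 0.0943]
eef_rot: [[-0.21, 0.978, -0.001], [0.978, 0.21, -0.0], [-0.0, -0.001, -1.0]]
ft_force: [0.3, -0.4, -2.3]
gripper_width: 0.0395
gripper_force: 30.0
```

```bash
python3 - <<'E'
from h import *
w=grab('wrist');s=ctrl.observe();print(s['time_s'],s['position'],s['ft_force'])
a=grab('scene')
p=w['frame'][120:300,150:370];q=a['frame'][140:240,320:460]
cv2.imwrite('pics/c4.png',np.hstack([cv2.resize(p,(400,327)),cv2.resize(q,(400,327))])[:,:,::-1])
E
```

```text
6.3 [0.56939094 0.14993331 0.09502552] [ 0.20571903  0.58969862 -2.13533051]
```

View pics/c4.png

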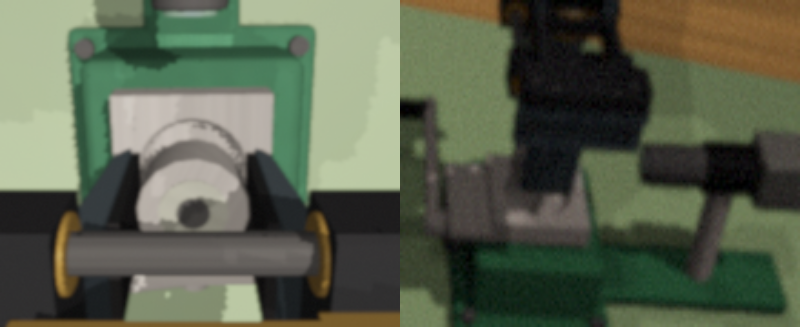

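The wrist crop shows the holder centred over the nest, with its spot at about x 193 and the plate's middle at about 191. The barrel is clear. I'll lower it in small steps.

>>> carry_out:
  increments:
    - {"delta_pos":[0.3,0,3],"rotation":[0,0,0],"hand":0.3}
    - {"delta_pos":[0.3,0,6],"rotation":[0,0,0],"hand":0.3}
    - {"delta_pos":[0.3,0,8],"rotation":[0,0,0],"hand":0.3}
    - {"delta_pos":[0.3,0,10],"rotation":[0,0,0],"hand":0.3}
    - {"delta_pos":[0.3,0,11],"rotation":[0,0,0],"hand":0.3}
    - {"delta_pos":[0.3,0,12],"rotation":[0,0,0],"hand":0.3}
    - {"delta_pos":[0.3,0,13],"rotation":[0,0,0],"hand":0.3}
    - {"delta_pos":[0.3,0,14],"rotation":[0,0,0],"hand":0.3}
    - {"delta_pos":[0.3,0,14],"rotation":[0,0,0],"hand":0.3}
    - {"delta_pos":[0.3,0,14],"rotation":[0,0,0],"hand":0.3}

```text
time_s: 7.35
position: [0.5692, 0.1504, 0.0809]
eef_rot: [[-0.21, 0.978, -0.0], [0.978, 0.21, -0.0], [-0.0, -0.0, -1.0]]
ft_force: [0.7, -0.2, -2.5]
gripper_width: 0.0391
gripper_force: 30.0
```

>>> carry_out:
  increments:
    - {"delta_pos":[0,0,1],"rotation":[0,0,0],"hand":0.3}
    - {"delta_pos":[0,0,2],"rotation":[0,0,0],"hand":0.3}
    - {"delta_pos":[0,0,3],"rotation":[0,0,0],"hand":0.3}
    - {"delta_pos":[0,0,4],"rotation":[0,0,0],"hand":0.3}
    - {"delta_pos":[0,0,4],"rotation":[0,0,0],"hand":0.3}
    - {"delta_pos":[0,0,4],"rotation":[0,0,0],"hand":0.3}
    - {"delta_pos":[0,0,4],"rotation":[0,0,0],"hand":0.3}
    - {"delta_pos":[0,0,4],"rotation":[0,0,0],"hand":0.3}
    - {"delta_pos":[0,0,4],"rotation":[0,0,0],"hand":0.3}
    - {"delta_pos":[0,0,4],"rotation":[0,0,0],"hand":0.3}

```text
time_s: 8.35
position: [0.5692, 0.1504, 0.077]
eef_rot: [[-0.21, 0.978, 0.0], [0.978, 0.21, 0.0], [-0.0, 0.0, -1.0]]
ft_force: [-0.2, 0.0, -2.3]
gripper_width: 0.0393
gripper_force: 30.0
```

>>> carry_out:
  increments:
    - {"delta_pos":[0,0,0.5],"rotation":[0,0,0],"hand":0.3}
    - {"delta_pos":[0,0,1],"rotation":[0,0,0],"hand":0.3}
    - {"delta_pos":[0,0,1.3],"rotation":[0,0,0],"hand":0.3}
    - {"delta_pos":[0,0,1.3],"rotation":[0,0,0],"hand":0.3}
    - {"delta_pos":[0,0,1.3],"rotation":[0,0,0],"hand":0.5}
    - {"delta_pos":[0,0,1],"rotation":[0,0,0],"hand":0.6}
    - {"delta_pos":[0,0,1],"rotation":[0,0,0],"hand":0.7}
    - {"delta_pos":[0,0,1],"rotation":[0,0,0],"hand":0.75}
    - {"delta_pos":[0,0,1],"rotation":[0,0,0],"hand":0.75}
    - {"delta_pos":[0,0,1],"rotation":[0,0,0],"hand":0.75}

```text
time_s: 9.35
position: [0.5691, 0.1504, 0.0759]
eef_rot: [[-0.21, 0.978, 0.0], [0.978, 0.21, -0.0], [-0.0, 0.0, -1.0]]
ft_force: [-0.9, 0.2, 0.9]
gripper_width: 0.0686
gripper_force: 0.0
```

>>> carry_out:
  increments:
    - {"delta_pos":[0,0,-10],"rotation":[0,0,0],"hand":0.75}
    - {"delta_pos":[0,0,-30],"rotation":[0,0,0],"hand":0.75}
    - {"delta_pos":[0,0,-60],"rotation":[0,0,0],"hand":0.75}
    - {"delta_pos":[0,0,-90],"rotation":[0,0,0],"hand":0.75}
    - {"delta_pos":[-40,0,-100],"rotation":[0,0,0],"hand":0.75}
    - {"delta_pos":[-70,0,-100],"rotation":[0,0,0],"hand":0.75}
    - {"delta_pos":[-80,0,-100],"rotation":[0,0,0],"hand":0.75}
    - {"delta_pos":[-80,0,-100],"rotation":[0,0,0],"hand":0.75}
    - {"delta_pos":[-80,0,-100],"rotation":[0,0,0],"hand":0.75}
    - {"delta_pos":[-80,0,-100],"rotation":[0,0,0],"hand":0.75}

```text
time_s: 10.35
position: [0.5856, 0.0731, 0.1758]
eef_rot: [[-0.211, 0.977, -0.001], [0.977, 0.211, 0.0], [0.0, -0.0, -1.0]]
ft_force: [-0.5, 0.5, 0.7]
gripper_width: 0.0687
gripper_force: 0.0
```

```bash
python3 - <<'E'
from h import *
w=grab('wrist');s=ctrl.observe();print(s['time_s'],s['position'],s['ft_force'])
a=grab('scene')
p=w['frame'][40:300,120:370];q=a['frame'][140:240,320:460]
cv2.imwrite('pics/c5.png',np.hstack([cv2.resize(p,(400,416)),cv2.resize(q,(400,416))])[:,:,::-1])
for n,d in(('w',w),('s',a)):
    P=proj(d,[.5694,.1507,.091]).round().astype(int);print(n,P,disc(d,*P,8,.091))
E
```

```text
10.4 [0.58567641 0.07308686 0.17577295] [ 0.72576453 -0.17459885  0.34190142]
w [256 108] (array([255.78431373, 108.54901961]), array([0.56940937, 0.15031263, 0.091     ]))
s [369 191] (array([368.51402715, 191.2760181 ]), array([0.56918037, 0.14926677, 0.091     ]))
```

View pics/c5.png

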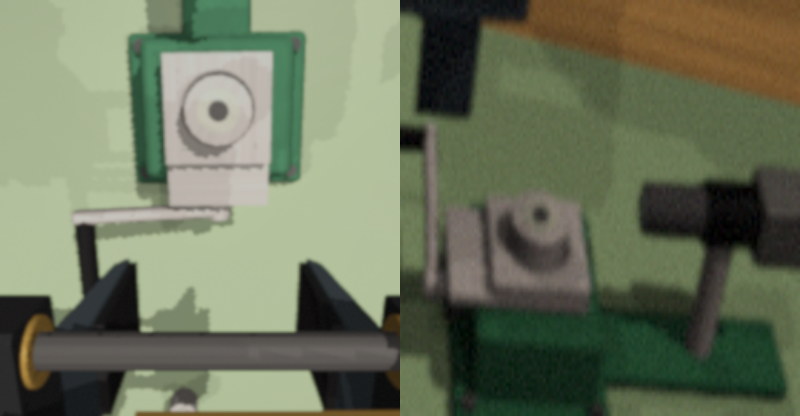

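The holder is seated at (0.5694,0.1505), with its spot at (256,108) in the wrist frame and at the same height in both views. The lever is still low. By stand geometry, lever_grip should be at about (0.5005,0.028,0.056), which agrees with the measured bar line. I'll go above it now.

>>> carry_out:
  increments:
    - {"delta_pos":[-5,-15,0],"rotation":[0,0,-0.005],"hand":0.6}
    - {"delta_pos":[-10,-40,0],"rotation":[0,0,-0.01],"hand":0.5}
    - {"delta_pos":[-18,-65,0],"rotation":[0,0,-0.01],"hand":0.5}
    - {"delta_pos":[-24,-85,10],"rotation":[0,0,-0.01],"hand":0.5}
    - {"delta_pos":[-26,-92.5,25],"rotation":[0,0,-0.01],"hand":0.5}
    - {"delta_pos":[-26,-92.5,40],"rotation":[0,0,-0.01],"hand":0.5}
    - {"delta_pos":[-26,-92.5,55],"rotation":[0,0,-0.01],"hand":0.5}
    - {"delta_pos":[-26,-92.5,65],"rotation":[0,0,-0.01],"hand":0.5}
    - {"delta_pos":[-26,-92.5,70],"rotation":[0,0,-0.01],"hand":0.5}
    - {"delta_pos":[-26,-92.5,70],"rotation":[0,0,-0.01],"hand":0.5}

```text
time_s: 11.45
position: [0.5005, 0.0273, 0.1055]
eef_rot: [[-0.22, 0.975, -0.001], [0.975, 0.22, 0.0], [0.0, -0.001, -1.0]]
ft_force: [0.5, 0.1, -0.2]
gripper_width: 0.0459
gripper_force: 0.0
```

```bash
python3 - <<'E'
from h import *
w=grab('wrist');s=ctrl.observe();T=s['position'];R=np.array(s['eef_rot']);print(s['time_s'],T,s['ft_force'])
print('to grip',R.T@(np.array([.5005,.0283,.037])-T)*1e3)
cv2.imwrite('pics/c6.png',cv2.resize(w['frame'][100:300,120:390],(675,500))[:,:,::-1])
E
```

```text
11.5 [0.50091237 0.0273163  0.10603363] [-0.06751305 -0.4444306  -0.23063832]
to grip [ 1.04625128 -0.17041187 69.0337346 ]
```

View pics/c6.png

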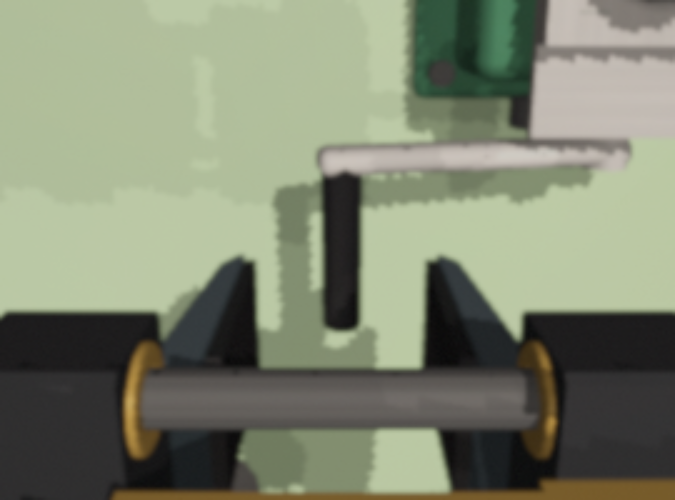

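The bar runs from about (342,175) to (342,325) in the crop and lies centred between the fingers. I'll descend and close.

>>> carry_out:
  increments:
    - {"delta_pos":[1,0,10],"rotation":[0,0,0],"hand":0.5}
    - {"delta_pos":[1,0,30],"rotation":[0,0,0],"hand":0.5}
    - {"delta_pos":[1,0,50],"rotation":[0,0,0],"hand":0.5}
    - {"delta_pos":[1,0,63],"rotation":[0,0,0],"hand":0.5}
    - {"delta_pos":[1,0,69],"rotation":[0,0,0],"hand":0.5}
    - {"delta_pos":[1,0,69],"rotation":[0,0,0],"hand":0.3}
    - {"delta_pos":[1,0,69],"rotation":[0,0,0],"hand":0.05}
    - {"delta_pos":[1,0,69],"rotation":[0,0,0],"hand":0.05}
    - {"delta_pos":[1,0,69],"rotation":[0,0,0],"hand":0.05}
    - {"delta_pos":[1,0,69],"rotation":[0,0,0],"hand":0.05}

```text
time_s: 12.5
position: [0.5006, 0.0282, 0.0372]
eef_rot: [[-0.22, 0.975, -0.0], [0.975, 0.22, -0.0], [-0.0, -0.0, -1.0]]
ft_force: [-2.7, -1.8, 0.8]
gripper_width: 0.0133
gripper_force: 30.0
```

>>> carry_out:
  increments:
    - {"delta_pos":[0,0.8,-4.7],"rotation":[0,0,0],"hand":0.05}
    - {"delta_pos":[0,1.9,-9.3],"rotation":[0,0,0],"hand":0.05}
    - {"delta_pos":[0,3.2,-13.9],"rotation":[0,0,0],"hand":0.05}
    - {"delta_pos":[0,4.7,-18.4],"rotation":[0,0,0],"hand":0.05}
    - {"delta_pos":[0,6.4,-22.8],"rotation":[0,0,0],"hand":0.05}
    - {"delta_pos":[0,8.4,-27.1],"rotation":[0,0,0],"hand":0.05}
    - {"delta_pos":[0,10.6,-31.4],"rotation":[0,0,0],"hand":0.05}
    - {"delta_pos":[0,12.9,-35.5],"rotation":[0,0,0],"hand":0.05}
    - {"delta_pos":[0,15.5,-39.4],"rotation":[0,0,0],"hand":0.05}
    - {"delta_pos":[0,15.5,-39.4],"rotation":[0,0,0],"hand":0.05}

```text
time_s: 13.5
position: [0.5155, 0.0316, 0.0767]
eef_rot: [[-0.22, 0.975, -0.001], [0.975, 0.22, -0.0], [0.0, -0.001, -1.0]]
ft_force: [-7.4, -3.7, 0.8]
gripper_width: 0.0134
gripper_force: 30.0
```

>>> carry_out:
  increments:
    - {"delta_pos":[0,2.8,-3.8],"rotation":[0,0,0],"hand":0.05}
    - {"delta_pos":[0,5.7,-7.6],"rotation":[0,0,0],"hand":0.05}
    - {"delta_pos":[0,8.9,-11.1],"rotation":[0,0,0],"hand":0.05}
    - {"delta_pos":[0,12.2,-14.5],"rotation":[0,0,0],"hand":0.05}
    - {"delta_pos":[0,15.7,-17.7],"rotation":[0,0,0],"hand":0.05}
    - {"delta_pos":[0,19.4,-20.8],"rotation":[0,0,0],"hand":0.05}
    - {"delta_pos":[0,23.1,-23.6],"rotation":[0,0,0],"hand":0.05}
    - {"delta_pos":[0,27.1,-26.3],"rotation":[0,0,0],"hand":0.05}
    - {"delta_pos":[0,31.1,-28.8],"rotation":[0,0,0],"hand":0.05}
    - {"delta_pos":[0,35.3,-31],"rotation":[0,0,0],"hand":0.05}

```text
time_s: 14.5
position: [0.5479, 0.0389, 0.1079]
eef_rot: [[-0.221, 0.975, -0.006], [0.975, 0.221, -0.001], [0.0, -0.006, -1.0]]
ft_force: [-19.7, -6.4, 19.2]
gripper_width: 0.0135
gripper_force: 30.0
```

```bash
python3 - <<'E'
from h import *
a=grab('scene');w=grab('wrist');s=ctrl.observe();print(s['position'],s['ft_force'],s['gripper_width'])
for n,d in(('s',a),('w',w)):
    for z in(.091,.101): print(n,proj(d,[.5694,.1505,z]))
cv2.imwrite('pics/c7.png',np.hstack([cv2.resize(w['frame'][20:300,120:420],(400,373)),cv2.resize(a['frame'][110:250,310:460],(400,373))])[:,:,::-1])
E
```

```text
[0.54906345 0.03907702 0.10836795] [-19.29429327  -7.22049141  25.09277748] 0.013428317446727383
s [369.12625629 191.4646163 ]
s [369.93008456 187.59489417]
w [323.10976027  67.76446362]
w [326.98823135  65.27074466]
```

View pics/c7.png

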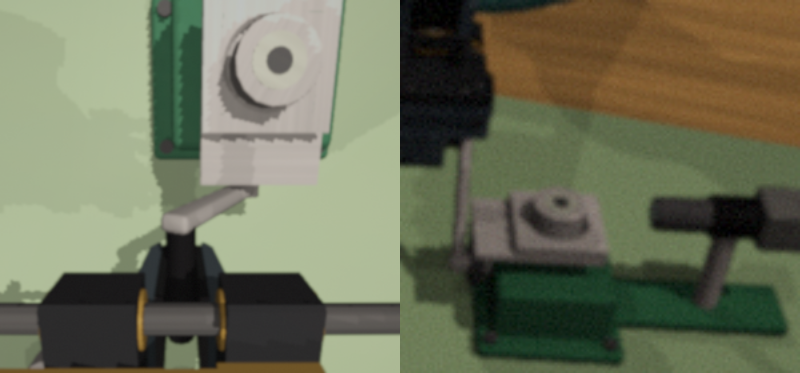

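The lever is following, now near 1.08 rad. The holder is still seated and raised about 15 mm, with its spot at (370,185) in the scene frame. The radial force is outward, so I'll ease the path out by about 1 mm and go on.

>>> carry_out:
  increments:
    - {"delta_pos":[0,-0.7,-1],"rotation":[0,0,0],"hand":0.05}
    - {"delta_pos":[0,2.2,-2.9],"rotation":[0,0,0],"hand":0.05}
    - {"delta_pos":[0,5,-4.2],"rotation":[0,0,0],"hand":0.05}
    - {"delta_pos":[0,8,-5.5],"rotation":[0,0,0],"hand":0.05}
    - {"delta_pos":[0,11,-6.7],"rotation":[0,0,0],"hand":0.05}
    - {"delta_pos":[0,14,-7.8],"rotation":[0,0,0],"hand":0.05}
    - {"delta_pos":[0,17.2,-8.7],"rotation":[0,0,0],"hand":0.05}
    - {"delta_pos":[0,20.4,-9.5],"rotation":[0,0,0],"hand":0.05}
    - {"delta_pos":[0,23.7,-10.2],"rotation":[0,0,0],"hand":0.05}
    - {"delta_pos":[0,23.7,-10.2],"rotation":[0,0,0],"hand":0.05}

```text
time_s: 15.6
position: [0.5731, 0.0446, 0.1183]
eef_rot: [[-0.22, 0.975, -0.002], [0.975, 0.22, -0.0], [0.0, -0.002, -1.0]]
ft_force: [-9.9, -4.1, 11.0]
gripper_width: 0.0134
gripper_force: 30.0
```

>>> carry_out:
  increments:
    - {"delta_pos":[0,3,-0.9],"rotation":[0,0,0],"hand":0.05}
    - {"delta_pos":[0,6,-1.5],"rotation":[0,0,0],"hand":0.05}
    - {"delta_pos":[0,9,-1.9],"rotation":[0,0,0],"hand":0.05}
    - {"delta_pos":[0,12,-2.2],"rotation":[0,0,0],"hand":0.05}
    - {"delta_pos":[0,15,-2.4],"rotation":[0,0,0],"hand":0.05}
    - {"delta_pos":[0,17.5,-2.5],"rotation":[0,0,0],"hand":0.05}
    - {"delta_pos":[0,19.8,-2.5],"rotation":[0,0,0],"hand":0.05}
    - {"delta_pos":[0,19.8,-2.5],"rotation":[0,0,0],"hand":0.05}
    - {"delta_pos":[0,19.8,-2.5],"rotation":[0,0,0],"hand":0.05}
    - {"delta_pos":[0,19.8,-2.5],"rotation":[0,0,0],"hand":0.05}

```text
time_s: 16.6
position: [0.5926, 0.049, 0.1208]
eef_rot: [[-0.22, 0.975, -0.001], [0.975, 0.22, -0.0], [0.0, -0.001, -1.0]]
ft_force: [-8.2, -3.2, 8.0]
gripper_width: 0.0134
gripper_force: 30.0
```

```bash
python3 - <<'E'
from h import *
a=grab('scene');w=grab('wrist');s=ctrl.observe();T=s['position'];print(s['time_s'],T,s['ft_force'],s['gripper_width'],s['gripper_force'])
d=np.array(T)[:2]-[.5924,.0491];print('x off upright mm',d@[.975,.2215]*1e3)
D=[]
for d in(a,w):
    P=proj(d,[.5694,.1505,.109]).round().astype(int);p,X=disc(d,*P,8,.109);D+=[d,p];print(P,p,X)
print(tri(*D))
cv2.imwrite('pics/c8.png',np.hstack([cv2.resize(w['frame'][20:300,120:420],(400,373)),cv2.resize(a['frame'][110:250,310:460],(400,373))])[:,:,::-1])
E
```

```text
16.7 [0.59254523 0.0489475  0.12083791] [-7.45954196 -2.02743637  7.29547608] 0.01336309035033595 30.012968480587006
x off upright mm 0.10781717275204057
[371 184] [370.02310757 184.47569721] [0.56978205 0.149459   0.109     ]
[255  66] [256.76190476  63.0952381 ] [0.57017767 0.15264549 0.109     ]
(array([0.57038966, 0.15096464, 0.10985438]), np.float64(0.0030803512711655655))
```

View pics/c8.png

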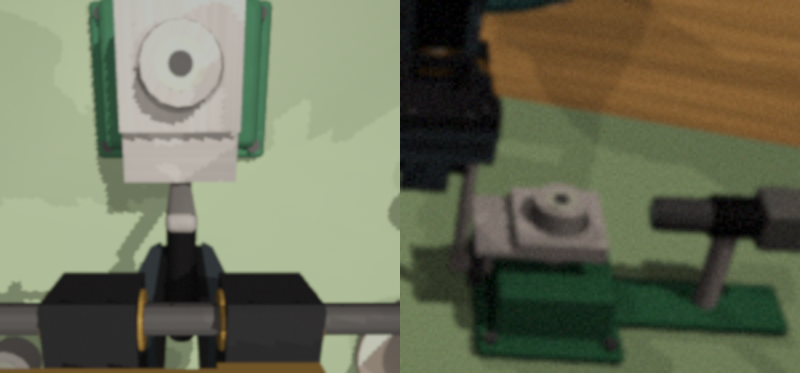

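The lever is upright, within about 0.1 mm of the pivot's x. The holder is seated level with its top at z≈0.109, so its underside is near 0.085. The bar is gripped at 30 N, so I'm handing in.

```bash
python3 -c "
from plant import job
print(job.job_done())"
```

```text
the job is handed in; nothing more can be done
None
```

I seated the 40 mm holder in the nest and let it go with the lever still low, then swung the lever upright; I handed the job in at about 17 s with the fingers still gripping it, but no verdict came back.

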